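# Click the suction nozzle onto the bench port

## Task

Fit the flat suction nozzle to the bench's suction port: pick it up, slide its socket down over the upright stub until it sits on the rubber seal, and turn it gently, still held down, until the spring button pops out through the hole in the socket; then let go. Find the button's place by feel and never force the nozzle against the port (stay under 25 N or so), and leave the other things on the bench alone.

Things in the scene. Friction and masses are not known exactly. Their poses are not given: they have to be found in the camera images.
- nozzle_center (a point): Centre, half-way up, of the grey flat suction nozzle, 170 mm tall, 110 to 220 g, standing upright, z up. This point is 85 mm above the mouth. Lowest 70 mm: round socket, 46 mm outside, bore 40 mm across and 70 mm deep, open below.
- nozzle_blade (a point): Middle of the nozzle's flat blade, the place to grip: 132.5 mm above the mouth; the blade is 22 mm thick along the nozzle's x and 44 mm wide along its y, from 95 mm above the mouth to the top at 170 mm. Grip across the 22 mm.
- nozzle_hole (a point): Middle of the one rectangular hole in the socket's wall, on the nozzle's +x side, 21.5 mm off its axis: 10.7 mm wide, from 20.5 to 38.5 mm above the mouth. The wall is 3 mm thick.
- port_seat (a point): On the axis of the suction port, fixed to the bench, level with the top of its black rubber seal ring, 36 mm above the bench; z up. Flange 90 mm across, seal 49 mm. The socket's mouth rests on the seal, which is springy: it gives about 3 mm per 10 N, at most 4 mm, then it is solid.
- stub_top (a point): Top of the upright metal stub on the port's axis, 55 mm above the seal; stub 37 mm across, bevelled at the top. A spring button sticks 6 mm out of its side, 22 to 34 mm above the seal, 8.6 mm wide: sloped on top (a socket pushed down presses it in with 5 to 12 N), flat below and at its flanks. It points along this point's +x to within 0.6 rad either way, not measured; the stub does not turn.
- latch (a joint): Spring button's travel: 0 m = fully out, 0.0065 m = pressed in; 0.003 to 0.006 m while the plain wall of the socket covers it. With the socket on the seal (squashed 0 to 4 mm) and the hole within about 0.1 rad of the button, it pops out through the hole; its flanks then stop the nozzle from turning more than about 0.15 rad either way (do not twist against them with over 0.4 N m).
- brush_head: round brush head, 60 mm across and 90 mm tall, standing on a 46 mm round socket that has no side hole (the wrong nozzle); its origin is on its underside. Bystander, to be left alone.
- reducer: black ring, 54 mm across, 35 mm tall; its origin is on its underside. Bystander, to be left alone.
- screwdriver: screwdriver lying on the bench; its origin is on its underside. Bystander, to be left alone.
- spanner: spanner lying on the bench; its origin is on its underside. Bystander, to be left alone.
- hammer: hammer lying on the bench; its origin is on its underside. Bystander, to be left alone.
- screw_jar: glass jar, 64 mm across, 85 mm tall; its origin is on its underside. Bystander, to be left alone.
- tape_measure: tape measure, 38 x 70 x 66 mm, standing; its origin is on its underside. Bystander, to be left alone.
- offcut: wooden block 120 x 45 x 19 mm; its origin is on its underside. Bystander, to be left alone.

How it is judged:
By the outcome, as a careful person would: the job done as asked, in the order asked, and still so for the second after the job is handed in, with the robot touching nothing.
It also fails if it takes over 67 s, if anything falls off the work surface, if the arm or the gripper's body presses on something with over 40 N, if the wrist force passes 120 N, or if a joint passes its speed limit or range.

## Robot

A 6-joint arm with a two-finger parallel gripper is mounted at the origin on the work surface. World frame = base frame: x ahead of the robot, y to its left, z up, the work surface at z = 0. Lengths are in m, angles in rad, forces in N, time in s.
With the tool pointing down it reaches from about 0.35 to 0.775 m from the base axis. Payload 5.5 kg.
Tool frame: the origin (TCP) lies on the centre line of the jaws, within the pads' length; the fingertips stand 11 mm ahead of it and the grasp point (between the pads) lies 8 mm behind it (env.tip_reach is the distance from the TCP to the fingertips, in m); z points along the fingers, x is the direction in which the jaws open and shut, and the axes are right-handed (so a half turn about z gives the same grasp; the last joint's range is limited). The gripper opens to 85 mm and grips with 20 to 120 N. Pads are 22 mm wide; open, the fingers measure 114 mm over their backs; the gripper's body (76 mm by 85 mm) begins 54 mm behind the grasp point. The pads swing forward as they close: fully open they stand 13 mm farther back than shut.
Start: joints at [-1.357, 0.313, 0.046, 1.304, 0, 1.431], TCP at [0.199, -0.539, 0.242] pointing down, gripper open.
Joint ranges: [-2.76, 2.76], [-0.86, 1.69], [-1.03, 1.26], [-2.2, 2.34], [-1.47, 1.5], [-3.14, 3.14]. Speed limits (rad/s): [2.57, 2.57, 3.14, 3.14, 3.14, 3.14].

## Interface

Orientations are given as a unit quaternion [w, x, y, z].
In Python, from workcell import env gives the robot as it stands.
- The arm moves only by the tool carry_out, never from a script. Its argument "moves" is one flat list of numbers, 7 for each row, row after row: the gripper command: -1 is shut, 1 is fully open, values between are in proportion, then the shift along the tool's x, y, z in m, then the turn, a rotation vector about the tool's x, y, z in degrees. A call has exactly 5 rows; each row shifts and turns the pose as measured when the row begins, along the tool's axes as they then stand; what a row does not reach is not made up. A row lasts 1/8 s, in which the tool goes at most 62.5 mm and 10.7 degrees, less where a joint would pass 70% of its speed; a pose out of reach is approached as far as the arm can. A call is refused whole if a number of a shift passes 0.0625 or a number of a turn 10.7, either way. A call with a gripper value outside its range is refused whole. The fingers move at their own pace and stop on an object; "squeeze" is the grip in N (left out, the last holds). Time passes only in rows, so rows that do not move let the fingers close, or fill a call up. It gives the time, the measured TCP pose, the force and the opening at its end, in the units of the state.
- env.get_state(): the state, without advancing time (a new reading comes with each control period).
- env.read_camera(name): name is "side" or "top" or "wrist"; returns the picture (480x640x3 uint8, red, green, blue); there is no depth.
- env.calibration(name): a dict with "camera_matrix" (3x3 intrinsics, pixels), "k1" (the pictures are not rectified: a ray, as slopes to the right and down, at radius r is drawn at 1 + k1 r^2 times it, then the intrinsics apply), "rvec" (rotation vector, rad) and "tvec" (3), from world to camera coordinates, as OpenCV has them; the wrist camera has in their place "hand_eye" (4x4, takes a point from camera to tool coordinates, whose origin is the TCP and whose axes are the tool frame's). Camera axes: x right, y down, z forward; pixel columns grow to the right and rows downward; lengths in m; the calibration is good to about 2 mm. A picture is of the moment at which its call begins: read the wrist's pose just before it. calibration takes no time and is no camera call.
- env.hand_in(): hands the job in, once; it reports no verdict.
The state is a dict: "clock": time; "joint_pos": joint angles; "qvel": joint speeds; "tau": joint torques, N m; "tcp_pos": TCP position; "orientation": TCP orientation; "wrist_force": force on the tool from outside, world axes, zero at the start; "ft_torque": the same for the moment, N m; "finger_gap": finger opening in m.
Only numpy, scipy, OpenCV 4.12 (cv2) and the standard library are available. Lean on these libraries where they do the work, as an engineer would, in place of code of your own. Each camera call takes 0.05 s, during which the arm holds its last target. There are 200 camera calls.

## Working session

There is one attempt and no reset: what is moved stays moved. The work goes in short steps, Python scripts to look and compute and a tool call to move; the robot and the scene stay as the last step left them, time stands still between calls to the robot, and variables do not carry over. Pictures are saved under pics/ and viewed, about 8 in all and at most 12, crops included, and the job is handed in when it is done.

Besides the shell and the picture viewer there is one more tool, called as name(argument=value, ...), one argument or row to a line, values as JSON. carry_out: Moves the arm, as the interface text tells. Its arguments: {"type":"object","properties":{"moves":{"type":"array"},"squeeze":{"type":"number"}},"required":["moves"]}

```bash
mkdir -p pics
python3 - <<'E'
from workcell import env
import cv2
for n in("top","side"):
    cv2.imwrite(f"pics/{n}1.png",env.read_camera(n)[:,:,::-1]); c=env.calibration(n); print(n,c)
print(env.calibration("wrist"))
print(env.get_state())
E
```

```text
top {'camera_matrix': array([[480.78493231,   0.        , 317.20184248],
       [  0.        , 480.78493231, 240.93428267],
       [  0.        ,   0.        ,   1.        ]]), 'k1': 0.030775549197391422, 'rvec': array([ 2.21041626, -2.182374  ,  0.0740298 ]), 'tvec': array([-0.04156783,  0.56902923,  1.16642411])}
side {'camera_matrix': array([[598.68603123,   0.        , 315.18200406],
       [  0.        , 598.68603123, 237.47633925],
       [  0.        ,   0.        ,   1.        ]]), 'k1': -0.20482922905048115, 'rvec': array([ 0.91300301, -2.59715708,  0.9640126 ]), 'tvec': array([0.41380107, 0.35021002, 1.57662991])}
{'camera_matrix': array([[394.08036531,   0.        , 312.02445871],
       [  0.        , 394.08036531, 238.02798672],
       [  0.        ,   0.        ,   1.        ]]), 'k1': -0.0824579232974739, 'hand_eye': array([[ 9.99999433e-01,  6.84303990e-04, -8.15738929e-04,
        -7.51759313e-04],
       [-4.04888645e-04,  9.52966507e-01,  3.03075357e-01,
        -7.80024213e-02],
       [ 9.84767554e-04, -3.03074855e-01,  9.52966244e-01,
        -1.31581399e-01],
       [ 0.00000000e+00,  0.00000000e+00,  0.00000000e+00,
         1.00000000e+00]])}
{'clock': 0.1, 'joint_pos': array([-1.35657176e+00,  3.13947705e-01,  4.50966544e-02,  1.30359426e+00,
        3.43414723e-05,  1.43122387e+00]), 'qvel': array([ 1.45660375e-03, -4.68324276e-04,  2.41492940e-03, -3.26759989e-05,
        1.63358291e-03,  7.80148232e-04]), 'tau': array([ 2.18031768e-03, -4.81722951e+01,  2.99245369e+01,  1.27310038e-02,
       -1.59753426e-04, -1.44307597e-05]), 'tcp_pos': array([ 0.19913838, -0.5389556 ,  0.24148694]), 'orientation': array([-5.73427925e-04,  8.20506310e-01, -5.71636873e-01, -5.92674134e-04]), 'wrist_force': array([ 0.29983257, -0.69085869, -0.07923506]), 'ft_torque': array([ 0.00078347, -0.01855404,  0.00329191]), 'finger_gap': 0.08533698520883276}
```

View pics/top1.png

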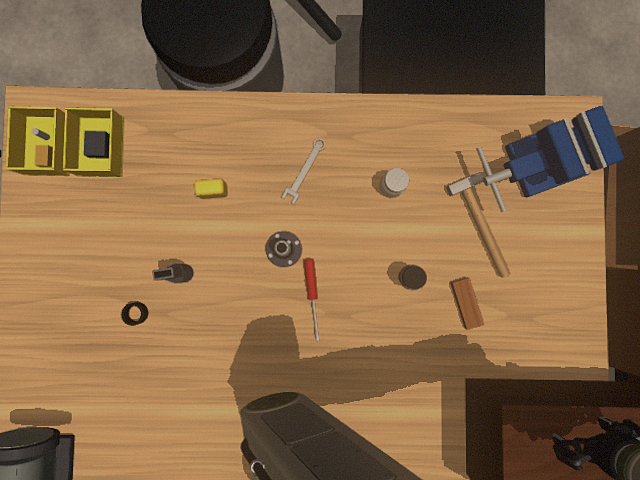

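View pics/side1.png

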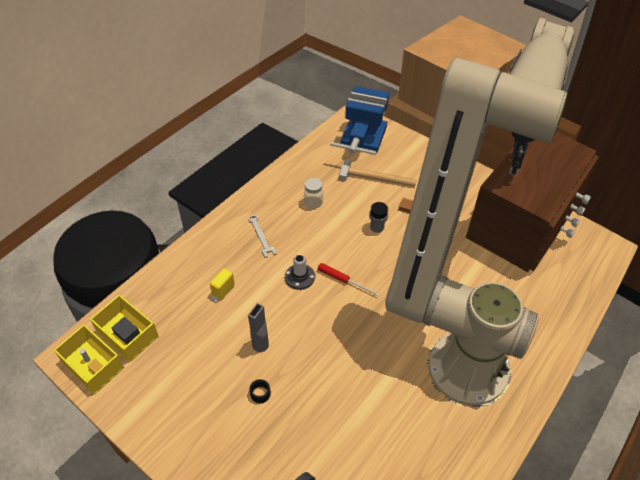

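The top view shows the nozzle at (163–185, 272), the port at (284, 248) and the screwdriver close by the port at (312, 290). The side view shows the nozzle at (258, 328) and the stub at (299, 265). Next, zoomed crops.

```bash
cat > h.py <<'E'
import numpy as np, cv2
from workcell import env
from scipy.spatial.transform import Rotation as R
def RT(n,st=None):
    c=env.calibration(n); K=c["camera_matrix"]
    if n=="wrist":
        q=st["orientation"]; T=np.eye(4); T[:3,:3]=R.from_quat(np.r_[q[1:],q[0]]).as_matrix(); T[:3,3]=st["tcp_pos"]
        M=np.linalg.inv(T@c["hand_eye"]); return K,c["k1"],M[:3,:3],M[:3,3]
    return K,c["k1"],cv2.Rodrigues(c["rvec"])[0],c["tvec"]
def proj(n,P,st=None):
    K,k,r,t=RT(n,st); p=np.atleast_2d(P)@r.T+t; s=p[:,:2]/p[:,2:]
    s=s*(1+k*(s**2).sum(1,keepdims=True)); return s*[K[0,0],K[1,1]]+K[:2,2]
def ray(n,uv,z,st=None):
    K,k,r,t=RT(n,st); d=np.array([k,0,0,0.])
    s=cv2.undistortPoints(np.array(uv,float).reshape(-1,1,2),K,d).reshape(-1,2)
    D=np.c_[s,np.ones(len(s))]@r; C=-r.T@t
    return C+D*((z-C[2])/D[:,2])[:,None]
E
python3 - <<'E'
from h import *
t=cv2.imread("pics/top1.png");s=cv2.imread("pics/side1.png")
f=lambda im,x,y,w,h,k:cv2.resize(im[y:y+h,x:x+w],None,fx=k,fy=k,interpolation=cv2.INTER_CUBIC)
a=f(t,145,252,50,37,8);b=f(t,259,229,50,37,8);c=f(s,239,295,50,75,8)[:600];d=f(s,275,245,50,37,8)
cv2.imwrite("pics/c1.png",np.hstack([np.vstack([a,b]),f(s,238,297,50,74,8)]))
print("noz base",ray("top",[[183,272]],0.05),ray("top",[[164,273]],.17),ray("top",[[284,248]],.03))
E
```

```text
noz base [[0.48967465 0.2831529  0.05      ]] [[0.48827123 0.29097228 0.17      ]] [[0.55049698 0.04625161 0.03      ]]
```

View pics/c1.png

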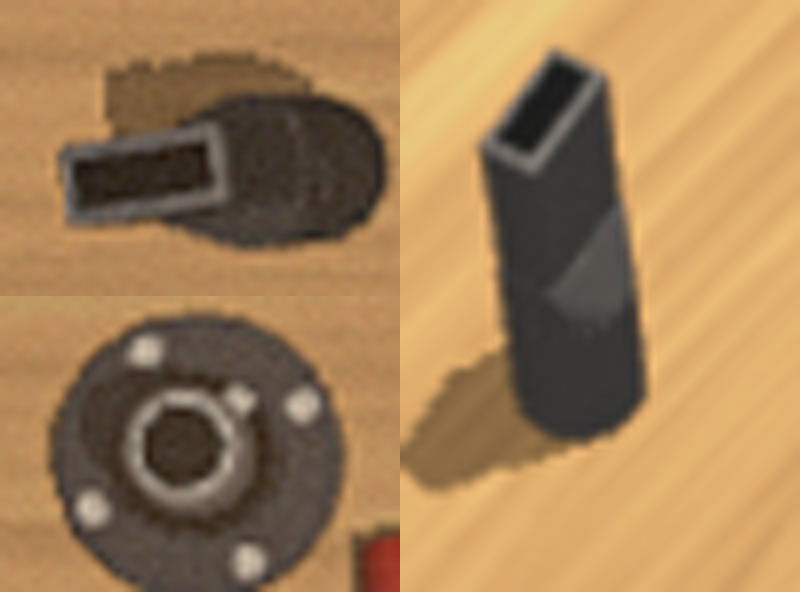

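Run:
```python
from h import *
np.set_printoptions(precision=4,suppress=True)
c=np.array([[62,150],[215,125],[228,198],[72,222]])/8+[145,252]-.5
P=ray("top",c,.17);print("top cam",P.mean(0),P)
c=np.array([[155,50],[205,75],[135,172],[85,148]])/8+[238,297]-.5
Q=ray("side",c,.17);print("side cam",Q.mean(0),Q)
print("stub top",ray("top",[[184/8+258.5,148/8+228.5]],.091),"flange",ray("top",[[197/8+258.5,156/8+228.5]],.02))
print("button",ray("top",[[240/8+258.5,102/8+228.5]],.064))
for n in("top","side"):
    K,k,r,t=RT(n);print(n,-r.T@t)
q=env.get_state()["orientation"];print(R.from_quat(np.r_[q[1:],q[0]]).as_matrix())
```

```text
top cam [0.4878 0.294  0.17  ] [[0.4938 0.3158 0.17  ]
 [0.5009 0.2759 0.17  ]
 [0.4816 0.2718 0.17  ]
 [0.4748 0.3126 0.17  ]]
side cam [0.4857 0.2955 0.17  ] [[0.4988 0.2764 0.17  ]
 [0.4802 0.2735 0.17  ]
 [0.4729 0.3144 0.17  ]
 [0.491  0.3177 0.17  ]]
stub top [[0.5501 0.0484 0.091 ]] flange [[0.5509 0.049  0.02  ]]
button [[0.5651 0.0339 0.064 ]]
top [ 0.5008 -0.0237  1.1978]
side [-0.1446  0.8576  1.4224]
[[ 0.3465 -0.9381 -0.0003]
 [-0.9381 -0.3465  0.0016]
 [-0.0016 -0.0003 -1.    ]]
```

carry_out(
  moves=[1, -0.028, -0.037, 0, 0, 0, 0, 1, -0.028, -0.037, 0, 0, 0, 0, 1, -0.028, -0.037, 0, 0, 0, 0, 1, -0.028, -0.037, 0, 0, 0, 0, 1, -0.028, -0.037, 0, 0, 0, 0],
  squeeze=40,
)

```text
clock: 0.72
tcp_pos: [0.3255, -0.3401, 0.2387]
orientation: [-0.002, 0.819, -0.574, -0.002]
wrist_force: [1.0, -0.1, -0.4]
finger_gap: 0.0855
```

carry_out(
  moves=[1, -0.028, -0.037, 0, 0, 0, 0, 1, -0.028, -0.037, 0, 0, 0, 0, 1, -0.028, -0.037, 0, 0, 0, 0, 1, -0.028, -0.037, 0, 0, 0, 0, 1, -0.028, -0.037, 0, 0, 0, 0],
)

```text
clock: 1.35
tcp_pos: [0.4542, -0.138, 0.2383]
orientation: [-0.002, 0.818, -0.575, -0.003]
wrist_force: [0.2, -0.6, -0.6]
finger_gap: 0.0855
```

carry_out(
  moves=[1, -0.028, -0.037, 0, 0, 0, 0, 1, -0.028, -0.037, 0, 0, 0, 0, 1, -0.028, -0.037, 0, 0, 0, 0, 1, -0.028, -0.037, 0, 0, 0, 0, 1, -0.028, -0.037, 0, 0, 0, 0],
)

```text
clock: 1.98
tcp_pos: [0.583, 0.064, 0.2372]
orientation: [-0.001, 0.818, -0.575, -0.004]
wrist_force: [-0.0, -0.3, -0.2]
finger_gap: 0.0854
```

```bash
cat > snap.py <<'E'
import sys,pickle
from h import *
n=sys.argv[1]; st=env.get_state(); im=env.read_camera("wrist")[:,:,::-1]
cv2.imwrite(f"pics/{n}.png",im); pickle.dump(st,open(f"pics/{n}.pkl","wb")); print(st["tcp_pos"],st["wrist_force"])
E
python3 snap.py w1
```

```text
[0.583027   0.06400469 0.23724782] [-0.00099783 -0.34179585 -0.19971733]
```

carry_out(
  moves=[1, -0.047, -0.025, 0.0075, 0, 0, 0, 1, -0.047, -0.025, 0.0075, 0, 0, 0, 1, -0.047, -0.025, 0.0075, 0, 0, 0, 1, -0.047, -0.025, 0.0075, 0, 0, 0, 1, -0.047, -0.025, 0.0075, 0, 0, 0],
)

```text
clock: 2.65
tcp_pos: [0.6265, 0.3294, 0.198]
orientation: [-0.003, 0.823, -0.567, -0.008]
wrist_force: [1.5, -0.3, -1.0]
finger_gap: 0.0852
```

```bash
sleep 0; python3 snap.py w2
python3 - <<'E'
from h import *
a=cv2.imread("pics/w1.png");b=cv2.imread("pics/w2.png")
cv2.imwrite("pics/w12.png",np.hstack([cv2.resize(a[:,120:520],(400,480)),b[:,120:520]]))
E
```

```text
[0.62650426 0.32941091 0.19801216] [ 1.47565716 -0.30675121 -0.96070991]
```

View pics/w12.png

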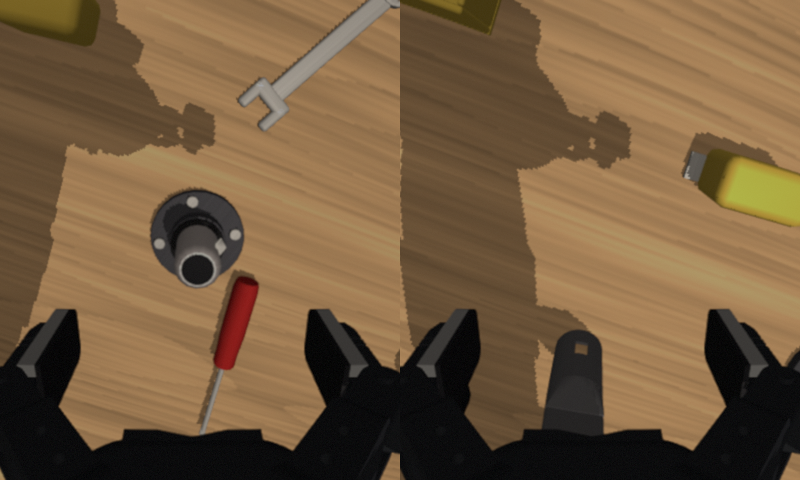

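The wrist views show the hole in the nozzle's world +x side at (301, 348). The stub top is at (318, 269) and its button at (340, 245). I'll measure these precisely.

Run:
```python
from h import *
import pickle
np.set_printoptions(precision=4,suppress=True)
s1=pickle.load(open("pics/w1.pkl","rb"));s2=pickle.load(open("pics/w2.pkl","rb"))
s=ray("wrist",[[318,269]],.091,s1)[0];print("stub",s)
b=ray("wrist",[[340,245]],.064,s1)[0];print("btn",b,np.arctan2(*(b-s)[1::-1]))
print("flange", ray("wrist",[[317,234]],.018,s1))
h=ray("wrist",[[301,348]],.029,s2)[0];print("hole",h)
for yaw in(-.6,-.7,-.8,-.9,-1.):print(yaw,proj("wrist",[s[0]+.0225*np.cos(yaw),s[1]+.0225*np.sin(yaw),.064],s1))
print(proj("wrist",[[.4865+.0215*np.cos(.17),.2945+.0215*np.sin(.17),.0295],[.4865,.2945,.0],[.4865,.2945,.17]],s2))
a=cv2.imread("pics/w1.png")[175:295,260:380]; b=cv2.imread("pics/w2.png")[320:440,240:360]
cv2.imwrite("pics/z.png",np.hstack([cv2.resize(i,(400,400),interpolation=2) for i in(a,b)]))
```

```text
stub [0.5504 0.0497 0.091 ]
btn [0.566  0.0362 0.064 ] -0.7139082478020826
flange [[0.555 0.052 0.018]]
hole [0.5089 0.2991 0.029 ]
-0.6 [[340.3475 241.4529]]
-0.7 [[341.7932 243.6558]]
-0.8 [[342.9919 245.9802]]
-0.9 [[343.9327 248.4014]]
-1.0 [[344.6076 250.8942]]
[[301.555  349.7252]
 [298.7864 350.8749]
 [284.7913 515.4894]]
```

View pics/z.png

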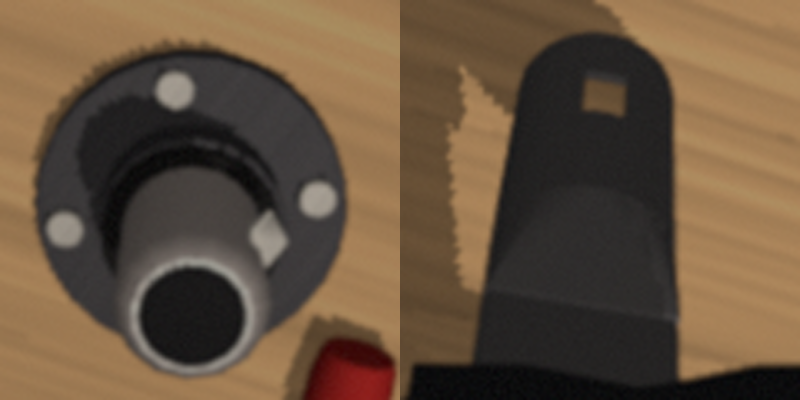

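```bash
cat > plan.py <<'E'
from h import *
def cur():
    st=env.get_state();q=st["orientation"];m=R.from_quat(np.r_[q[1:],q[0]]);return st["tcp_pos"],m,st
def yawR(y): return R.from_matrix(np.array([[np.cos(y),np.sin(y),0],[np.sin(y),-np.cos(y),0],[0,0,-1]]))
def plan(p,yaw,n,g):
    a,m,st=cur(); T=yawR(yaw); rv=(m.inv()*T).as_rotvec(); out=[]
    x=m.apply([1,0,0]);print("yaw",np.arctan2(x[1],x[0]),"tilt",np.degrees(rv[:2]))
    for i in range(n):
        mi=m*R.from_rotvec(rv*i/n); d=mi.inv().apply((np.array(p)-a)/n)
        out.append([g]+list(d.round(4))+list(np.degrees(rv/n).round(2)))
    print(out)
E
python3 -c "
from plan import *
plan([.4868,.2943,.235],.17,10,1)"
```

```text
yaw -1.1997588416802976 tilt [-0.59868431  1.10470557]
[[1, np.float64(-0.0014), np.float64(0.0145), np.float64(-0.0039), np.float64(-0.06), np.float64(0.11), np.float64(-7.85)], [1, np.float64(-0.0034), np.float64(0.0142), np.float64(-0.0039), np.float64(-0.06), np.float64(0.11), np.float64(-7.85)], [1, np.float64(-0.0052), np.float64(0.0136), np.float64(-0.0038), np.float64(-0.06), np.float64(0.11), np.float64(-7.85)], [1, np.float64(-0.007), np.float64(0.0127), np.float64(-0.0038), np.float64(-0.06), np.float64(0.11), np.float64(-7.85)], [1, np.float64(-0.0087), np.float64(0.0117), np.float64(-0.0038), np.float64(-0.06), np.float64(0.11), np.float64(-7.85)], [1, np.float64(-0.0102), np.float64(0.0104), np.float64(-0.0039), np.float64(-0.06), np.float64(0.11), np.float64(-7.85)], [1, np.float64(-0.0115), np.float64(0.0089), np.float64(-0.0039), np.float64(-0.06), np.float64(0.11), np.float64(-7.85)], [1, np.float64(-0.0126), np.float64(0.0072), np.float64(-0.0039), np.float64(-0.06), np.float64(0.11), np.float64(-7.85)], [1, np.float64(-0.0135), np.float64(0.0054), np.float64(-0.0039), np.float64(-0.06), np.float64(0.11), np.float64(-7.85)], [1, np.float64(-0.0141), np.float64(0.0036), np.float64(-0.0039), np.float64(-0.06), np.float64(0.11), np.float64(-7.85)]]
```

carry_out(
  moves=[1, -0.0014, 0.0145, -0.013, 0, 0, -7.9, 1, -0.0034, 0.0142, -0.013, 0, 0, -7.9, 1, -0.0052, 0.0136, -0.011, 0, 0, -7.9, 1, -0.007, 0.0127, 0, 0, 0, -7.9, 1, -0.0087, 0.0117, 0, 0, 0, -7.9],
)

```text
clock: 3.32
tcp_pos: [0.5538, 0.3132, 0.228]
orientation: [-0.004, 0.971, -0.24, -0.011]
wrist_force: [0.2, 0.0, -0.2]
finger_gap: 0.0854
```

carry_out(
  moves=[1, -0.01, 0.0104, 0, 0, 0.2, -7.9, 1, -0.0115, 0.009, 0, 0, 0.2, -7.9, 1, -0.0126, 0.0072, 0, 0, 0.2, -7.9, 1, -0.0135, 0.0054, 0, 0, 0.2, -7.9, 1, -0.014, 0.0036, 0, 0, 0.2, -7.9],
)

```text
clock: 3.95
tcp_pos: [0.4811, 0.2866, 0.2263]
orientation: [-0.005, 0.994, 0.113, -0.003]
wrist_force: [0.2, 0.1, -0.6]
finger_gap: 0.0853
```

```bash
sed -i 's/print(out)/print(np.array(out).round(4).tolist())/' plan.py; python3 -c "
from plan import *
plan([.4868,.2943,.1245],.17,5,1);print(cur()[0])"
```

```text
yaw 0.22691774900152253 tilt [-0.56851014  0.29254082]
[[1.0, 0.0016, -0.001, 0.0204, -0.11, 0.06, 0.65], [1.0, 0.0015, -0.0011, 0.0204, -0.11, 0.06, 0.65], [1.0, 0.0015, -0.0011, 0.0204, -0.11, 0.06, 0.65], [1.0, 0.0015, -0.0012, 0.0204, -0.11, 0.06, 0.65], [1.0, 0.0014, -0.0013, 0.0204, -0.11, 0.06, 0.65]]
[0.48110101 0.28662535 0.22634024]
```

carry_out(
  moves=[1, 0.004, -0.003, 0, -0.3, 0.15, 1.6, 1, 0.0036, -0.0027, 0, -0.3, 0.15, 1.6, 1, 0, 0, 0, 0, 0, 0, 1, 0, 0, 0.02, 0, 0, 0, 1, 0, 0, 0.02, 0, 0, 0],
)

```text
clock: 4.58
tcp_pos: [0.49, 0.2946, 0.1864]
orientation: [0.0, 0.997, 0.08, 0.002]
wrist_force: [-0.0, 0.5, -0.4]
finger_gap: 0.0856
```

```bash
python3 -c "
from plan import *
plan([.4868,.2943,.1245],.17,3,1);print(cur()[0])"
```

```text
yaw 0.1604965644731449 tilt [ 0.03445909 -0.21574552]
[[1.0, -0.0011, -0.0001, 0.0206, 0.01, -0.07, -0.18], [1.0, -0.0011, -0.0001, 0.0206, 0.01, -0.07, -0.18], [1.0, -0.0011, -0.0001, 0.0206, 0.01, -0.07, -0.18]]
[0.48997117 0.29458546 0.18642921]
```

carry_out(
  moves=[1, -0.0015, 0, 0.02, 0, -0.1, -0.3, 1, -0.0015, 0, 0.02, 0, -0.1, -0.2, 1, 0, 0, 0.02, 0, 0, 0, 1, 0, 0, 0.001, 0, 0, 0, -0.2, 0, 0, 0, 0, 0, 0],
  squeeze=40,
)

```text
clock: 5.2
tcp_pos: [0.4884, 0.2944, 0.1215]
orientation: [0.001, 0.997, 0.083, -0.001]
wrist_force: [-0.1, 0.2, -0.6]
finger_gap: 0.0694
```

carry_out(
  moves=[-0.4, 0, 0, 0, 0, 0, 0, -0.45, 0, 0, 0, 0, 0, 0, -0.6, 0, 0, 0, 0, 0, 0, -1, 0, 0, 0, 0, 0, 0, -1, 0, 0, 0, 0, 0, 0],
)

```text
clock: 5.82
tcp_pos: [0.4897, 0.2948, 0.1236]
orientation: [0.0, 0.997, 0.082, 0.0]
wrist_force: [0.4, -0.1, -0.6]
finger_gap: 0.0215
```

```bash
python3 -c "
from plan import *
plan([.5,.27,.22],.1,5,-1);s=cur()[2];print(s['tcp_pos'],s['wrist_force'],s['ft_torque'],s['finger_gap'])"
```

```text
yaw 0.16480474006224938 tilt [ 0.04148323 -0.03923197]
[[-1.0, 0.0012, 0.0053, -0.0193, 0.01, -0.01, 0.74], [-1.0, 0.0013, 0.0052, -0.0193, 0.01, -0.01, 0.74], [-1.0, 0.0014, 0.0052, -0.0193, 0.01, -0.01, 0.74], [-1.0, 0.0014, 0.0052, -0.0193, 0.01, -0.01, 0.74], [-1.0, 0.0015, 0.0052, -0.0193, 0.01, -0.01, 0.74]]
[0.48966548 0.29484945 0.12359516] [ 0.44411082 -0.08383955 -0.62860586] [-0.01624202  0.0006392   0.03963155] 0.021520272596534835
```

carry_out(
  moves=[-1, 0, 0, -0.01, 0, 0, 0, -1, 0, 0, -0.02, 0, 0, 0, -1, 0, 0, -0.03, 0, 0, 0, -1, 0, 0, -0.04, 0, 0, 0, -1, 0, 0, -0.03, 0, 0, 0],
)

```text
clock: 6.45
tcp_pos: [0.4877, 0.2941, 0.2566]
orientation: [0.001, 0.997, 0.082, -0.002]
wrist_force: [0.1, -0.4, -1.1]
finger_gap: 0.0214
```

```bash
python3 -c "
from plan import *
s=cur()[2];print(s['tcp_pos'],s['wrist_force'],s['ft_torque'],s['finger_gap'],s['joint_pos'])
plan([.5503,.12,.255],-.35,5,-1)"
```

```text
[0.4877016  0.29411322 0.25656438] [ 0.14637415 -0.3825844  -1.10477419] [ 0.02990317  0.03075513 -0.01604553] 0.021413239171049443 [ 4.02196476e-01  3.03760640e-01  6.77224785e-02  1.34016801e+00
 -9.06506509e-04  1.80825622e+00]
yaw 0.16473360052664196 tilt [0.19504966 0.25087743]
[[-1.0, 0.0066, 0.0364, 0.0004, 0.04, 0.05, 5.9], [-1.0, 0.0103, 0.0355, 0.0003, 0.04, 0.05, 5.9], [-1.0, 0.0139, 0.0343, 0.0003, 0.04, 0.05, 5.9], [-1.0, 0.0174, 0.0327, 0.0003, 0.04, 0.05, 5.9], [-1.0, 0.0207, 0.0307, 0.0003, 0.04, 0.05, 5.9]]
```

carry_out(
  moves=[-1, 0.0066, 0.036, 0, 0, 0, 5.9, -1, 0.01, 0.0355, 0, 0, 0, 5.9, -1, 0.014, 0.034, 0, 0, 0, 5.9, -1, 0.0175, 0.0325, 0, 0, 0, 5.9, -1, 0.02, 0.03, 0, 0, 0, 5.9],
)

```text
clock: 7.08
tcp_pos: [0.5516, 0.12, 0.2648]
orientation: [-0.001, 0.984, -0.179, 0.003]
wrist_force: [0.1, -0.4, -2.0]
finger_gap: 0.0215
```

carry_out(
  moves=[-1, 0, 0, 0, 0, 0, 0, -1, 0, 0, 0, 0, 0, 0, -1, 0, 0, 0, 0, 0, 0, -1, 0, 0, 0, 0, 0, 0, -1, 0, 0, 0, 0, 0, 0],
)

```text
clock: 7.7
tcp_pos: [0.5516, 0.1201, 0.2663]
orientation: [-0.001, 0.984, -0.179, 0.003]
wrist_force: [-0.6, -0.3, -1.7]
finger_gap: 0.0215
```

```bash
python3 snap.py w3; python3 -c "
from plan import *
s=cur()[2];print(s['wrist_force'],s['ft_torque'],s['finger_gap'])
plan([.5503,.049,.255],-.35,3,-1)
print(proj('wrist',[[.5503,.049,.091]],s))
p=cur()[0];m=cur()[1]
P=p+m.apply([[23*np.cos(t)/1e3,23*np.sin(t)/1e3,.1236] for t in np.linspace(0,2*np.pi,13)[:-1]]);print(proj('wrist',P,s).round(1).tolist())
"
```

```text
[0.55156036 0.12013152 0.26625473] [-0.60458077 -0.3103658  -1.71022787]
[ 0.44956855  1.02898639 -0.8223637 ] [ 0.01141123  0.02703039 -0.0088522 ] 0.021766747614721624
yaw -0.35998779234612 tilt [-0.20295324 -0.36427103]
[[-1.0, 0.0079, 0.0223, 0.0037, -0.07, -0.12, -0.19], [-1.0, 0.0079, 0.0224, 0.0037, -0.07, -0.12, -0.19], [-1.0, 0.0078, 0.0224, 0.0037, -0.07, -0.12, -0.19]]
[[339.0167127 292.37674  ]]
[[346.4, 234.5], [341.5, 250.5], [329.0, 262.0], [312.4, 266.1], [295.8, 262.0], [283.4, 250.5], [278.5, 234.5], [282.7, 218.0], [295.1, 205.7], [312.5, 201.2], [329.8, 205.8], [342.2, 218.1]]
```

View pics/w3.png

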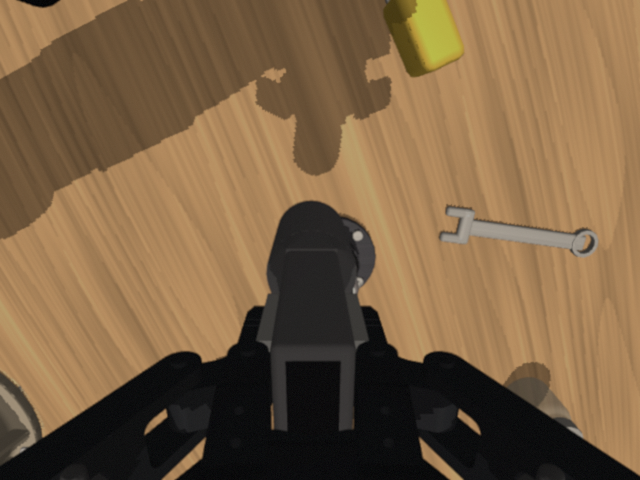

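Near mouth edge is at row 201, column about 312, which matches the prediction for a centred grasp. Now moving over the stub.

carry_out(
  moves=[-1, 0.0079, 0.0223, 0, -0.1, -0.15, 0, -1, 0.0079, 0.0224, 0, -0.1, -0.15, -0.2, -1, 0.0078, 0.0224, 0, 0, -0.1, -0.1, -1, 0, 0, 0.012, 0, 0, 0, -1, 0, 0, 0.012, 0, 0, 0],
)

```text
clock: 8.38
tcp_pos: [0.5504, 0.0494, 0.2417]
orientation: [-0.0, 0.985, -0.174, 0.0]
wrist_force: [-0.4, -0.3, -2.0]
finger_gap: 0.0216
```

```bash
python3 -c "
from plan import *
s=cur()[2];print(s['tcp_pos'],s['wrist_force'],s['ft_torque'],s['finger_gap'])
plan([.5503,.0492,.2186],-.35,4,-1)
cv2.imwrite('pics/s2.png',env.read_camera('side')[:,:,::-1]);cv2.imwrite('pics/t2.png',env.read_camera('top')[:,:,::-1])
a=cv2.imread('pics/s2.png')[195:315,240:360]
cv2.imwrite('pics/z2.png',cv2.resize(a,(600,600),interpolation=2))
ax=np.array([.5503,.0492]); 
f=lambda c,r,z:[[c[0]+r*np.cos(t),c[1]+r*np.sin(t),z] for t in np.linspace(0,6.2832,181)]
def ext(c,r,z):
    q=(proj('side',f(c,r,z))-[239.5,194.5])*5; return [q[:,0].min(),q[:,0].max(),q[:,1].max()]
p=s['tcp_pos']
print('mouth L,R,bottom',ext(p,.023,p[2]-.1236)); print('stub',ext(ax,.0185,.06),'seal',ext(ax,.0245,.036),'flange',ext(ax,.045,.0))
"
```

```text
[0.55040353 0.04944304 0.24172195] [-0.37175073 -0.31668446 -1.96748202] [ 0.04321299 -0.00189719  0.03231969] 0.021587853720900132
yaw -0.3505846020691644 tilt [-0.06143192 -0.03733573]
[[-1.0, -0.0, 0.0001, 0.0058, -0.02, -0.01, -0.01], [-1.0, -0.0, 0.0001, 0.0058, -0.02, -0.01, -0.01], [-1.0, -0.0, 0.0001, 0.0058, -0.02, -0.01, -0.01], [-1.0, -0.0, 0.0001, 0.0058, -0.02, -0.01, -0.01]]
mouth L,R,bottom [np.float64(254.9836041284692), np.float64(336.75366672221), np.float64(318.1759800006037)]
stub [np.float64(265.7803128766011), np.float64(329.85089850101303), np.float64(375.14813650028515)] seal [np.float64(256.4529995720224), np.float64(340.4019719422334), np.float64(408.6579915202057)] flange [np.float64(223.44430606411777), np.float64(375.2159996909458), np.float64(473.7970760697476)]
```

View pics/z2.png

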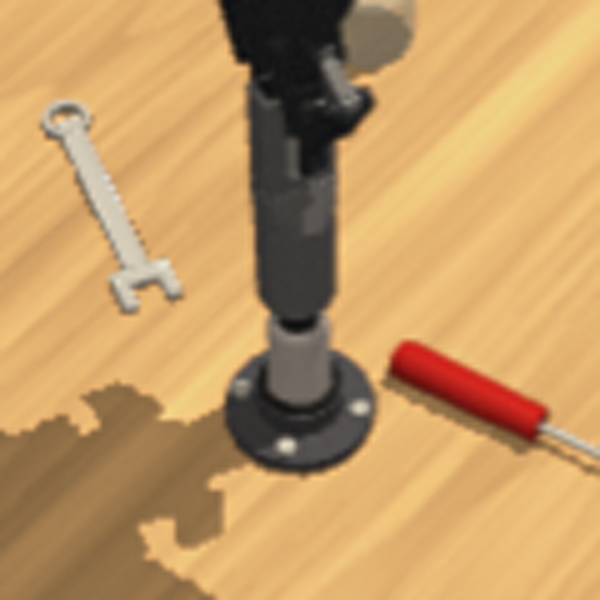

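carry_out(
  moves=[-1, -0.0004, 0.001, 0.008, 0, 0, 0, -1, 0, 0, 0.008, 0, 0, 0, -1, 0, 0, 0.006, 0, 0, 0, -1, 0, 0, 0.004, 0, 0, 0, -1, 0, 0, 0.003, 0, 0, 0],
)

```text
clock: 9.1
tcp_pos: [0.5486, 0.0505, 0.2096]
orientation: [-0.0, 0.985, -0.173, -0.001]
wrist_force: [-0.0, -0.2, -1.1]
finger_gap: 0.0217
```

carry_out(
  moves=[-1, 0, 0, 0.003, 0, 0, 0, -1, 0, 0, 0.002, 0, 0, 0, -1, 0, 0, 0.002, 0, 0, 0, -1, 0, 0, 0.002, 0, 0, 0, -1, 0, 0, 0.002, 0, 0, 0],
)

```text
clock: 9.72
tcp_pos: [0.5495, 0.05, 0.1987]
orientation: [-0.0, 0.985, -0.173, 0.0]
wrist_force: [1.1, -0.9, -1.2]
finger_gap: 0.0212
```

```bash
python3 -c "
from plan import *
s=cur()[2];print(s['tcp_pos'],s['wrist_force'],s['ft_torque'],s['finger_gap'])
plan([.5497,.0486,.16],-.35,1,-1)"
```

```text
[0.54951885 0.05001389 0.19868828] [ 1.08158181 -0.90236485 -1.22592138] [-0.10274416 -0.15559603 -0.03457902] 0.02123790938770308
yaw -0.34798581605649886 tilt [-0.02287493 -0.01202289]
[[-1.0, 0.0006, 0.0013, 0.0387, -0.02, -0.01, 0.12]]
```

carry_out(
  moves=[-1, 0.0008, 0.0006, 0.003, 0, 0, 0, -1, 0, 0, 0.003, 0, 0, 0, -1, 0, 0, 0.003, 0, 0, 0, -1, 0, 0, 0.003, 0, 0, 0, -1, 0, 0, 0.003, 0, 0, 0],
)

```text
clock: 10.35
tcp_pos: [0.5515, 0.0483, 0.1842]
orientation: [0.0, 0.985, -0.173, 0.002]
wrist_force: [-0.7, -1.5, 2.7]
finger_gap: 0.0216
```

```bash
python3 -c "
from plan import *
s=cur()[2];print(s['tcp_pos'],s['wrist_force'],s['ft_torque'],s['finger_gap'])
plan([.5497,.0486,.16],-.35,1,-1)"
```

```text
[0.55152834 0.04834733 0.18420982] [-0.69267793 -1.52533911  2.73425076] [-0.32736841  0.18707964 -0.01679259] 0.021573837653407847
yaw -0.34832731360145147 tilt [ 0.00463895 -0.248412  ]
[[-1.0, -0.0019, 0.0004, 0.0242, 0.0, -0.25, 0.1]]
```

carry_out(
  moves=[-1, -0.0006, 0, 0.003, 0, -0.1, 0, -1, 0, 0, 0.003, 0, -0.1, 0, -1, 0, 0, 0.003, 0, 0, 0, -1, 0, 0, 0.003, 0, 0, 0, -1, 0, 0, 0.003, 0, 0, 0],
)

```text
clock: 10.98
tcp_pos: [0.5515, 0.0482, 0.1679]
orientation: [0.0, 0.985, -0.173, 0.001]
wrist_force: [1.2, -1.9, 0.4]
finger_gap: 0.0214
```

```bash
python3 -c "
from plan import *
s=cur()[2];print(s['tcp_pos'],s['wrist_force'],s['ft_torque'],s['finger_gap'])
plan([.5503,.0490,.16],-.35,1,-1)"
```

```text
[0.55149288 0.04817946 0.16791319] [ 1.17785552 -1.91292208  0.41934939] [-0.51079605 -0.48043567  0.01472064] 0.021393477211117014
yaw -0.3485736105294138 tilt [ 0.02646014 -0.09466643]
[[-1.0, -0.0014, -0.0004, 0.0079, 0.03, -0.09, 0.08]]
```

carry_out(
  moves=[-1, 0, 0, 0.0025, 0, 0, 0, -1, 0, 0, 0.0025, 0, 0, 0, -1, 0, 0, 0.002, 0, 0, 0, -1, 0, 0, 0.0015, 0, 0, 0, -1, 0, 0, 0.0015, 0, 0, 0],
)

```text
clock: 11.6
tcp_pos: [0.5515, 0.0482, 0.1576]
orientation: [0.0, 0.985, -0.173, 0.001]
wrist_force: [-0.6, -1.6, 6.0]
finger_gap: 0.0215
```

```bash
python3 -c "
from plan import *
s=cur()[2];print(s['tcp_pos'],s['wrist_force'],s['ft_torque'],s['finger_gap'])
plan([.5503,.0490,.16],-.35,1,-1)"
```

```text
[0.55148306 0.04815994 0.15760038] [-0.6334689  -1.61180058  5.95648745] [-0.4960015   0.07084834  0.05827394] 0.021476707661552193
yaw -0.3486051794677129 tilt [ 0.02567713 -0.10302692]
[[-1.0, -0.0014, -0.0004, -0.0024, 0.03, -0.1, 0.08]]
```

carry_out(
  moves=[-1, 0, 0, 0.0005, 0, 0, 2.5, -1, 0, 0, 0.0005, 0, 0, 2.5, -1, 0, 0, 0.0005, 0, 0, 2.5, -1, 0, 0, 0.0005, 0, 0, 2.5, -1, 0, 0, 0.0005, 0, 0, 2.5],
)

```text
clock: 12.22
tcp_pos: [0.5515, 0.0482, 0.1575]
orientation: [0.0, 0.959, -0.282, 0.002]
wrist_force: [0.1, -1.9, 3.8]
finger_gap: 0.0212
```

```bash
cat > q.py <<'E'
from plan import *
p,m,s=cur();x=m.apply([1,0,0]);print(p.round(4),"F",s['wrist_force'].round(2),"T",s['ft_torque'].round(3),"yaw",np.arctan2(x[1],x[0]).round(4),"gap",s['finger_gap'].round(4),"j6",s['joint_pos'][5].round(3))
E
python3 q.py
```

```text
Traceback (most recent call last):
  File "q.py", line 2, in <module>
    p,m,s=cur();x=m.apply([1,0,0]);print(p.round(4),"F",s['wrist_force'].round(2),"T",s['ft_torque'].round(3),"yaw",np.arctan2(x[1],x[0]).round(4),"gap",s['finger_gap'].round(4),"j6",s['joint_pos'][5].round(3))
                                                                                                                                                         ^^^^^^^^^^^^^^^^^^^^^
AttributeError: 'float' object has no attribute 'round'
```

carry_out(
  moves=[-1, 0, 0, 0.0007, 0, 0, 2, -1, 0, 0, 0.0007, 0, 0, 2, -1, 0, 0, 0.0007, 0, 0, 1, -1, 0, 0, 0.0005, 0, 0, 0, -1, 0, 0, 0.0005, 0, 0, 0],
)

```text
clock: 12.85
tcp_pos: [0.5513, 0.0483, 0.1571]
orientation: [-0.0, 0.945, -0.326, 0.003]
wrist_force: [0.3, -2.1, 5.1]
finger_gap: 0.022
```

```bash
sed -i "s/s\['finger_gap'\].round(4)/round(s['finger_gap'],4)/" q.py; python3 q.py
```

```text
[0.5513 0.0483 0.1571] F [ 0.3  -2.05  5.09] T [-0.506  0.114  0.104] yaw -0.6635 gap 0.022 j6 2.177
```

carry_out(
  moves=[-1, 0, 0, 0.0007, 0, 0, 1.5, -1, 0, 0, 0.0007, 0, 0, 1.5, -1, 0, 0, 0.0007, 0, 0, 1.5, -1, 0, 0, 0.0005, 0, 0, 0, -1, 0, 0, 0.0005, 0, 0, 0],
)

```text
clock: 13.48
tcp_pos: [0.5512, 0.0487, 0.1569]
orientation: [-0.001, 0.931, -0.364, 0.004]
wrist_force: [-0.7, -2.3, 6.0]
finger_gap: 0.0217
```

```bash
python3 q.py
```

```text
[0.5512 0.0487 0.1569] F [-0.68 -2.32  5.97] T [-0.568  0.173  0.083] yaw -0.7453 gap 0.0217 j6 2.26
```

carry_out(
  moves=[-1, 0, 0, 0.0007, 0, 0, 1.2, -1, 0, 0, 0.0007, 0, 0, 1.2, -1, 0, 0, 0.0007, 0, 0, 1.2, -1, 0, 0, 0.0005, 0, 0, 0, -1, 0, 0, 0.0005, 0, 0, 0],
)

```text
clock: 14.1
tcp_pos: [0.5511, 0.0492, 0.1569]
orientation: [-0.001, 0.919, -0.394, 0.005]
wrist_force: [-0.8, -1.6, 6.7]
finger_gap: 0.0214
```

```bash
python3 q.py
```

```text
[0.5511 0.0492 0.1569] F [-0.8  -1.56  6.73] T [-0.672  0.236 -0.025] yaw -0.8107 gap 0.0214 j6 2.326
```

```bash
python3 -c "
from plan import *
plan([.5508,.0488,.1567],-.81,1,-1)"
```

```text
yaw -0.810699087310944 tilt [-0.37172667 -0.44219249]
[[-1.0, 0.0, 0.0005, 0.0002, -0.37, -0.44, -0.04]]
```

carry_out(
  moves=[-1, 0, 0.0003, 0.0006, -0.2, -0.2, 1.2, -1, 0, 0, 0.0006, -0.2, -0.2, 1.2, -1, 0, 0, 0.0006, 0, 0, 1, -1, 0, 0, 0.0005, 0, 0, 0, -1, 0, 0, 0.0005, 0, 0, 0],
)

```text
clock: 14.72
tcp_pos: [0.5515, 0.0494, 0.1571]
orientation: [-0.001, 0.906, -0.423, 0.002]
wrist_force: [0.5, -1.6, 4.8]
finger_gap: 0.0218
```

```bash
python3 q.py
```

```text
[0.5515 0.0494 0.1571] F [ 0.45 -1.63  4.83] T [-0.659  0.089  0.03 ] yaw -0.8725 gap 0.0218 j6 2.388
```

carry_out(
  moves=[-1, 0, 0, 0.0008, 0, 0, 1.2, -1, 0, 0, 0.0007, 0, 0, 1.2, -1, 0, 0, 0.0006, 0, 0, 1, -1, 0, 0, 0.0005, 0, 0, 0, -1, 0, 0, 0.0005, 0, 0, 0],
)

```text
clock: 15.35
tcp_pos: [0.5513, 0.0498, 0.1568]
orientation: [-0.001, 0.893, -0.45, 0.003]
wrist_force: [-0.8, -1.0, 5.8]
finger_gap: 0.0216
```

```bash
python3 q.py
```

```text
[0.5513 0.0498 0.1568] F [-0.77 -0.99  5.81] T [-0.652  0.066  0.205] yaw -0.9327 gap 0.0216 j6 2.449
```

carry_out(
  moves=[-1, 0, 0, 0.0006, 0, 0, 0.8, -1, 0, 0, 0.0006, 0, 0, 0.6, -1, 0, 0, 0.0005, 0, 0, 0, -1, 0, 0, 0.0004, 0, 0, 0, -1, 0, 0, 0.0004, 0, 0, 0],
)

```text
clock: 15.98
tcp_pos: [0.5512, 0.05, 0.1568]
orientation: [-0.001, 0.888, -0.459, 0.004]
wrist_force: [0.5, -1.5, 5.1]
finger_gap: 0.0214
```

```bash
python3 q.py
```

```text
[0.5512 0.05   0.1568] F [ 0.53 -1.54  5.11] T [-0.647  0.269  0.359] yaw -0.9547 gap 0.0214 j6 2.472
```

carry_out(
  moves=[-1, 0, 0, 0.0006, 0, 0, -1.5, -1, 0, 0, 0.0006, 0, 0, -1.5, -1, 0, 0, 0.0006, 0, 0, -1.5, -1, 0, 0, 0.0006, 0, 0, -1.5, -1, 0, 0, 0.0004, 0, 0, 0],
)

```text
clock: 16.6
tcp_pos: [0.5505, 0.0503, 0.1566]
orientation: [-0.001, 0.911, -0.412, 0.004]
wrist_force: [-1.1, -1.6, 5.9]
finger_gap: 0.0214
```

```bash
python3 q.py
```

```text
[0.5505 0.0503 0.1566] F [-1.09 -1.63  5.87] T [-0.607  0.183 -0.012] yaw -0.8493 gap 0.0214 j6 2.366
```

carry_out(
  moves=[-1, 0, 0, 0.0006, 0, 0, -1.5, -1, 0, 0, 0.0006, 0, 0, -1.5, -1, 0, 0, 0.0006, 0, 0, -1.2, -1, 0, 0, 0.0004, 0, 0, 0, -1, 0, 0, 0.0004, 0, 0, 0],
)

```text
clock: 17.23
tcp_pos: [0.5501, 0.0505, 0.1566]
orientation: [-0.001, 0.926, -0.379, 0.004]
wrist_force: [-0.1, -1.2, 6.2]
finger_gap: 0.0217
```

```bash
python3 q.py
```

```text
[0.5501 0.0505 0.1566] F [-0.06 -1.21  6.19] T [-0.599  0.14   0.027] yaw -0.7766 gap 0.0217 j6 2.294
```

carry_out(
  moves=[-1, 0, 0, 0.0006, 0, 0, -1.3, -1, 0, 0, 0.0006, 0, 0, -1.2, -1, 0, 0, 0.0005, 0, 0, -1, -1, 0, 0, 0.0004, 0, 0, 0, -1, 0, 0, 0.0004, 0, 0, 0],
)

```text
clock: 17.85
tcp_pos: [0.5493, 0.0502, 0.1567]
orientation: [-0.001, 0.936, -0.351, 0.005]
wrist_force: [0.5, -1.7, 5.2]
finger_gap: 0.0215
```

```bash
python3 q.py
```

```text
[0.5493 0.0502 0.1567] F [ 0.53 -1.66  5.2 ] T [-0.524  0.165 -0.062] yaw -0.7178 gap 0.0215 j6 2.234
```

carry_out(
  moves=[-1, 0, 0, 0.0006, 0, 0, -1, -1, 0, 0, 0.0006, 0, 0, -0.8, -1, 0, 0, 0.0005, 0, 0, 0, -1, 0, 0, 0.0004, 0, 0, 0, -1, 0, 0, 0.0004, 0, 0, 0],
)

```text
clock: 18.48
tcp_pos: [0.5488, 0.0499, 0.1566]
orientation: [-0.001, 0.941, -0.338, 0.005]
wrist_force: [0.0, -2.1, 4.5]
finger_gap: 0.0214
```

```bash
python3 q.py
```

```text
[0.5488 0.0499 0.1566] F [ 0.02 -2.08  4.52] T [-0.493  0.152 -0.071] yaw -0.6898 gap 0.0214 j6 2.206
```

carry_out(
  moves=[-1, 0, 0, 0.0006, 0, 0, -1, -1, 0, 0, 0.0006, 0, 0, -0.8, -1, 0, 0, 0.0005, 0, 0, 0, -1, 0, 0, 0.0004, 0, 0, 0, -1, 0, 0, 0.0004, 0, 0, 0],
)

```text
clock: 19.1
tcp_pos: [0.5482, 0.0496, 0.1567]
orientation: [-0.001, 0.946, -0.325, 0.006]
wrist_force: [-0.2, -1.7, 3.8]
finger_gap: 0.0217
```

```bash
python3 q.py
```

```text
[0.5482 0.0496 0.1567] F [-0.19 -1.69  3.79] T [-0.499  0.185 -0.104] yaw -0.6619 gap 0.0217 j6 2.177
```

```bash
python3 -c "
from plan import *
plan([.5500,.0492,.1564],-.66,1,-1)"
```

```text
yaw -0.6618810058320487 tilt [-0.34451013 -0.55892462]
[[-1.0, 0.0016, -0.0008, 0.0003, -0.34, -0.56, -0.11]]
```

carry_out(
  moves=[-1, 0.0006, -0.0003, 0.0006, -0.1, -0.2, -0.6, -1, 0.0005, -0.0003, 0.0006, -0.1, -0.2, -0.6, -1, 0.0005, -0.0002, 0.0005, -0.1, -0.1, 0, -1, 0, 0, 0.0005, 0, 0, 0, -1, 0, 0, 0.0005, 0, 0, 0],
)

```text
clock: 19.73
tcp_pos: [0.5489, 0.0492, 0.1567]
orientation: [-0.0, 0.949, -0.317, 0.001]
wrist_force: [-1.0, -1.9, 6.4]
finger_gap: 0.0216
```

```bash
python3 q.py
```

```text
[0.5489 0.0492 0.1567] F [-0.98 -1.86  6.36] T [-0.592  0.11  -0.067] yaw -0.6444 gap 0.0216 j6 2.159
```

carry_out(
  moves=[-1, 0, 0, 0.0005, 0, 0, -1, -1, 0, 0, 0.0005, 0, 0, -0.9, -1, 0, 0, 0.0005, 0, 0, 0, -1, 0, 0, 0.0005, 0, 0, 0, -1, 0, 0, 0.0005, 0, 0, 0],
)

```text
clock: 20.35
tcp_pos: [0.5488, 0.0487, 0.1567]
orientation: [-0.0, 0.953, -0.303, 0.001]
wrist_force: [-0.5, -1.8, 6.7]
finger_gap: 0.0219
```

```bash
python3 q.py
```

```text
[0.5488 0.0487 0.1567] F [-0.5  -1.79  6.71] T [-0.534  0.137 -0.142] yaw -0.6155 gap 0.0219 j6 2.129
```

carry_out(
  moves=[-1, 0, 0, 0.0005, 0, 0, -0.8, -1, 0, 0, 0.0005, 0, 0, -0.7, -1, 0, 0, 0.0005, 0, 0, 0, -1, 0, 0, 0.0005, 0, 0, 0, -1, 0, 0, 0.0005, 0, 0, 0],
)

```text
clock: 20.98
tcp_pos: [0.5487, 0.0484, 0.1567]
orientation: [-0.001, 0.956, -0.293, 0.002]
wrist_force: [-1.6, -2.1, 5.7]
finger_gap: 0.0217
```

```bash
python3 q.py
```

```text
[0.5487 0.0484 0.1567] F [-1.58 -2.13  5.73] T [-0.517  0.212 -0.189] yaw -0.595 gap 0.0217 j6 2.108
```

carry_out(
  moves=[-1, 0, 0, 0.0005, 0, 0, -0.8, -1, 0, 0, 0.0005, 0, 0, -0.5, -1, 0, 0, 0.0005, 0, 0, 0, -1, 0, 0, 0.0005, 0, 0, 0, -1, 0, 0, 0.0005, 0, 0, 0],
)

```text
clock: 21.6
tcp_pos: [0.5487, 0.0481, 0.1566]
orientation: [-0.001, 0.958, -0.285, 0.003]
wrist_force: [-1.0, -1.2, 5.9]
finger_gap: 0.0214
```

```bash
python3 q.py
```

```text
[0.5487 0.0481 0.1566] F [-1.03 -1.16  5.92] T [-0.526  0.216 -0.232] yaw -0.579 gap 0.0214 j6 2.091
```

carry_out(
  moves=[-1, 0, 0, 0.0005, 0, 0, 2.3, -1, 0, 0, 0.0005, 0, 0, 2.2, -1, 0.0003, 0, 0.0005, -0.1, -0.1, 2.2, -1, 0.0003, 0, 0.0005, -0.1, -0.1, 2.2, -1, 0, 0, 0.0005, 0, 0, 2],
)

```text
clock: 22.22
tcp_pos: [0.5497, 0.0491, 0.1569]
orientation: [-0.002, 0.926, -0.379, 0.002]
wrist_force: [-1.1, -0.7, 6.2]
finger_gap: 0.0217
```

```bash
python3 q.py
```

```text
[0.5497 0.0491 0.1569] F [-1.08 -0.73  6.19] T [-0.347  0.019  0.033] yaw -0.7767 gap 0.0217 j6 2.289
```

carry_out(
  moves=[-0.4, 0, 0, 0, 0, 0, 0, -0.2, 0, 0, 0, 0, 0, 0, 0.2, 0, 0, 0, 0, 0, 0, 0.6, 0, 0, 0, 0, 0, 0, 1, 0, 0, 0, 0, 0, 0],
)

```text
clock: 22.85
tcp_pos: [0.5477, 0.0505, 0.1548]
orientation: [-0.003, 0.926, -0.378, -0.001]
wrist_force: [0.1, -0.9, 0.9]
finger_gap: 0.0839
```

carry_out(
  moves=[1, 0, 0, 0, 0, 0, 0, 1, 0, 0, -0.02, 0, 0, 0, 1, 0, 0, -0.04, 0, 0, 0, 1, 0, 0, -0.04, 0, 0, 0, 1, 0, 0, -0.03, 0, 0, 0],
)

```text
clock: 23.48
tcp_pos: [0.5458, 0.0497, 0.2851]
orientation: [-0.002, 0.926, -0.378, -0.005]
wrist_force: [0.3, 0.2, -0.8]
finger_gap: 0.0851
```

```bash
python3 q.py; python3 -c "
from plan import *
plan([.5503+.14,.049-.15,.26],-2.3,10,1)"
```

```text
[0.5458 0.0497 0.2851] F [ 0.29  0.19 -0.82] T [ 0.06  -0.097 -0.089] yaw -0.7756 gap 0.0851 j6 2.287
yaw -0.7755628296248206 tilt [0.42772439 0.45298838]
[[1.0, 0.0209, 0.0006, 0.0023, 0.04, 0.05, 8.73], [1.0, 0.0207, -0.0025, 0.0023, 0.04, 0.05, 8.73], [1.0, 0.0201, -0.0057, 0.0023, 0.04, 0.05, 8.73], [1.0, 0.019, -0.0086, 0.0024, 0.04, 0.05, 8.73], [1.0, 0.0175, -0.0114, 0.0024, 0.04, 0.05, 8.73], [1.0, 0.0155, -0.014, 0.0024, 0.04, 0.05, 8.73], [1.0, 0.0132, -0.0162, 0.0024, 0.04, 0.05, 8.73], [1.0, 0.0106, -0.018, 0.0025, 0.04, 0.05, 8.73], [1.0, 0.0078, -0.0194, 0.0025, 0.04, 0.05, 8.73], [1.0, 0.0048, -0.0203, 0.0025, 0.04, 0.05, 8.73]]
```

```bash
python3 -c "
from plan import *
plan([.66,-.10,.275],-1.5,5,1)"
```

```text
yaw -0.7755628296248206 tilt [0.20147266 0.5406297 ]
[[1.0, 0.0373, 0.0054, 0.0017, 0.04, 0.11, 8.3], [1.0, 0.0377, -0.0001, 0.0017, 0.04, 0.11, 8.3], [1.0, 0.0373, -0.0055, 0.0018, 0.04, 0.11, 8.3], [1.0, 0.0361, -0.0108, 0.0019, 0.04, 0.11, 8.3], [1.0, 0.0341, -0.0159, 0.0019, 0.04, 0.11, 8.3]]
```

carry_out(
  moves=[1, 0.037, 0.0054, 0, 0, 0.1, 8.3, 1, 0.0375, 0, 0, 0, 0.1, 8.3, 1, 0.037, -0.0055, 0.002, 0, 0.1, 8.3, 1, 0.036, -0.011, 0.003, 0, 0.1, 8.3, 1, 0.034, -0.016, 0.004, 0, 0.1, 8.3],
)

```text
clock: 24.1
tcp_pos: [0.6628, -0.1018, 0.2815]
orientation: [-0.002, 0.725, -0.688, 0.003]
wrist_force: [0.1, 0.6, 0.4]
finger_gap: 0.0854
```

```bash
python3 q.py; python3 snap.py w4; python3 -c "
from h import *
import pickle
s=pickle.load(open('pics/w4.pkl','rb'));u=proj('wrist',[.56,.038,.066],s)[0];print(u)
a=cv2.imread('pics/w4.png');x,y=np.clip(u.astype(int)-[70,60],0,[500,360])
cv2.imwrite('pics/z4.png',np.hstack([cv2.resize(a[y:y+120,x:x+120],(480,480),interpolation=2),cv2.resize(a,(320,240))if 0 else cv2.copyMakeBorder(cv2.resize(a,(320,240)),0,240,0,0,0)]))"
```

```text
[ 0.6628 -0.1018  0.2815] F [0.13 0.62 0.43] T [ 0.02  -0.02   0.017] yaw -1.5181 gap 0.0854 j6 2.817
[ 0.66280609 -0.10175279  0.28148324] [0.1309388  0.62396703 0.43253379]
[165.52546313 300.09511987]
```

View pics/z4.png

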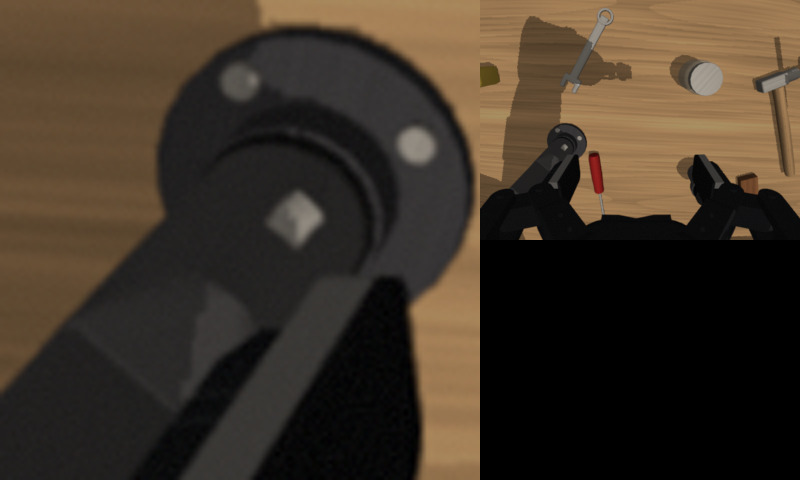

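The picture shows the bright button out through the socket's hole (crop 297, 219), the nozzle seated, and the gripper clear of everything. Handing in.

```bash
python3 -c "
from workcell import env
print(env.hand_in())"
```

```text
the job is handed in; nothing more can be done
None
```

The nozzle is on the suction port with the spring button out through the socket's hole. I handed the job in at about 24 s of the 67 s allowed.

- **Fit:** I gripped the blade and slid the socket over the stub with the hole about 0.4 rad off the button. It came to rest on the seal at about 6–7 N, squashing it roughly 2–3 mm.
- **Finding the button:** I turned the nozzle by feel while holding it down. It met a stop on both sides, at yaw about -0.95 rad (0.36 N m) and about -0.58 rad (0.23 N m, still rising). I then turned it back to the middle, where the twist torque was near zero, and let go.
- **Last checks:** The wrist picture after release shows the button through the hole and the nozzle standing on the seal, with the gripper touching nothing. I never touched the other objects on purpose, but I did not check all of them afterwards.
- **What disagreed:** The free swing between the stops was about 0.37 rad, wider than the roughly 0.3 rad the task describes, and the second stop felt softer. I put that down to play in the fit and some give in the grip; the picture confirms the button is out.

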